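Show a hand stamp to the inspection camera

TASK

Pull the oblong hand stamp (the one with the long flat handle) out of its snap dock and hold its print face up to the leaning inspection camera: 10 cm out from the window, centred on it, squarely facing it, with the stamp's long side along the window's long side, either way round. Finish while still holding it there, motionless in the air; leave the other stamps in their docks, don't touch the camera, and don't push the other things on the desk about.

Things in the scene. Friction and masses are not known exactly. Their poses are not given: they have to be found in the camera images.
- oblong_stamp: oblong hand stamp: plain wood, rubber print face underneath. Origin: centre of the print face; z up the stamp to its handle, x along its long side. Foot 58 mm (x) x 30 mm (y) over its side ribs, 24 mm high; above it a flat-sided wooden handle 44 mm (x) x 22 mm (y), 24 to 70 mm above the face. Mass 60 to 130 g. Starts upright, seated in oblong_dock, its face 6 mm above the desk.
- oblong_handle (a point): a point on the oblong stamp's handle, on the stamp's axis, 48 mm above the print face: a good place to grip, the fingers closing along the stamp's y. Axes as the stamp's.
- oblong_dock: black snap dock fixed to the desk, 73 mm (x) x 45 mm (y), 22 mm high, plus small screw tabs at its x ends and steel spring cases on its y sides. Origin under its centre, z up. Floor 6 mm above the desk. Two sprung catches hold the stamp's ribs: pulling straight up takes 8 to 12 N over the first 5 mm, then it is free; the walls guide it (1.5 mm play) for 16 mm of lift.
- square_stamp: another stamp: 36 mm square foot, slim square handle 24 mm wide, 64 mm tall; stays in its own black square dock. Origin at the centre of its underside.
- round_stamp: another stamp: round foot about 30 mm across with a turned round knob 30 mm across, 69 mm tall; stays in its own black square dock. Origin at the centre of its underside.
- reader: white inspection camera that looks upwards, fixed to the desk: base plate 130 x 130 x 26 mm, origin under its centre; on it a white head (90 x 110 x 24 mm) leaning 0.44 rad (25 degrees) from level, its face looking up and to the reader's own -x (roughly towards the robot). It reaches 100 mm above the desk.
- window (a point): centre of the dark rectangular window (50 x 74 mm, between two white light strips) on the face of the reader's head, about 78 mm above the desk. z: the viewing axis, straight out of the window (up, leaning 25 degrees to the reader's -x); y: along the window's long side, level; x: along its short side.
- tape_roll: bystander, to be left alone: roll of brown tape lying flat, 84 mm across, 20 mm high; origin at the centre of its underside.
- loupe: bystander, to be left alone: small black magnifier, 36 mm across, 35 mm high; origin at the centre of its underside.
- ink_bottle: bystander, to be left alone: white ink bottle with black cap, 36 mm across, 60 mm high; origin at the centre of its underside.
- calculator: bystander, to be left alone: grey desk calculator, 170 x 120 x 24 mm; origin at the centre of its underside.
- stapler: bystander, to be left alone: black stapler, 120 x 30 x 40 mm; origin at the centre of its underside.
- coin_tray: bystander, to be left alone: grey open coin tray with three compartments, 120 x 90 x 22 mm; origin at the centre of its underside.
There are look-alikes about, which are no part of the job. Leave any purple or red look-alike of the oblong_stamp alone.

How it is judged:
By the outcome, as a careful person would: the job done as asked, in the order asked, and still so for the second after the job is handed in, while the arm keeps its last pose, push and grip.
It also fails if it takes over 38 s, if anything falls off the work surface, if the arm or the gripper's body presses on something with over 40 N, if the wrist force passes 120 N, or if a joint passes its speed limit or range.

ROBOT

A 7-joint arm with a two-finger parallel gripper is mounted at the origin on the work surface. World frame = base frame: x ahead of the robot, y to its left, z up, the work surface at z = 0. Lengths are in m, angles in rad, forces in N, time in s.
With the tool pointing down it reaches from about 0.35 to 0.9 m from the base axis. Payload 19.9 kg.
Tool frame: the origin (TCP) lies at the very end of the fingers, on their centre line; the grasp point (between the pads) lies 19 mm behind it; z points along the fingers, y is the line along which they close (so a half turn about z gives the same grasp; the last joint's range is limited). The gripper opens to 85 mm and grips with 20 to 120 N. Pads are 22 mm wide; open, the fingers measure 114 mm over their backs; the gripper's body (76 mm by 85 mm) begins 54 mm behind the grasp point. The pads swing forward as they close: fully open they stand 13 mm farther back than shut.
Start: joints at [-1.232, 0.417, -0.01, 1.614, 0.005, 1.111, -0.053], TCP at [0.232, 0.58, 0.231] pointing down, gripper open.
Joint ranges: [-2.81, 2.81], [-0.39, 2.02], [-1.27, 1.25], [0.06, 2.57], [-1.19, 4.33], [0.19, 2], [-2.82, 2.82]. Speed limits (rad/s): [1.89, 1.89, 2.39, 2.39, 3.01, 3.01, 3.01].

INTERFACE

Orientations are given as a rotation vector (axis times angle).
In Python, from plant import r gives the robot as it stands. The module is installed in compiled form; this text tells all that it offers.
- The arm moves only by the tool step_arm, never from a script. Its arguments are lists of equal length, an entry for each row: "fingers": the opening, from 0 (shut) to 1 (fully open); "dp": the shift along the tool's x, y, z scaled (see below), a list of three; "rot": the turn, a rotation vector about the tool's x, y, z scaled (see below), a list of three. A call has 1 to 20 rows; each row shifts and turns the commanded pose from where the row before left it, along the tool's axes as they then stand; what a row does not reach is not made up. The controller multiplies each number of a shift by 2.5 cm and each number of a turn by 0.08 rad. A row lasts 1/8 s, in which the tool goes at most 62.5 mm and 10.7 degrees, less where a joint would pass 70% of its speed; a pose out of reach is approached as far as the arm can. A call with a number of a shift or a turn outside -1 to 1 is refused whole. A call with a gripper value outside its range is refused whole. The fingers move at their own pace and stop on an object; the grip force is fixed at half the most. Time passes only in rows, so rows that do not move let the fingers close. It gives the time, the measured TCP pose, the force, the opening and the grip force at its end, in the units of the state.
- r.state(): the state, without advancing time (a new reading comes with each control period).
- r.read_camera(name): name is "side" or "top" or "wrist"; returns the picture (400x640x3 uint8, red, green, blue); there is no depth.
- r.calibration(name): a dict with "fx", "fy", "cx", "cy" (pixels), "R" (3x3) and "t" (3): a world point X has camera coordinates R X + t. Camera axes: x right, y down, z forward; pixel columns grow to the right and rows downward; lengths in m; the calibration is good to about 2 mm. A picture is of the moment at which its call begins: read the wrist's pose just before it. calibration takes no time and is no camera call; for the wrist camera it gives the pose at the moment of the call.
- r.sign_off(): hands the job in; it is judged then, once.
The state is a dict: "t": time; "joint_positions": joint angles; "qd": joint speeds; "effort": joint torques, N m; "ee_pos": TCP position; "tool_rot": TCP orientation; "contact_force": force on the tool from outside, world axes, zero at the start; "ft_torque": the same for the moment, N m; "gripper_width": finger opening in m; "finger_force": force on a finger pad.
Only numpy, scipy, OpenCV 4.12 (cv2) and the standard library are available. Lean on these libraries where they do the work, as an engineer would, in place of code of your own. Each camera call takes 0.05 s, during which the arm holds its last target. There are 200 camera calls.

## Working session

There is one attempt and no reset: what is moved stays moved. The work goes in short steps, Python scripts to look and compute and a tool call to move; the robot and the scene stay as the last step left them, time stands still between calls to the robot, and variables do not carry over. Pictures are saved under pics/ and viewed, at most 10 in all, crops included, and the job is handed in when it is done.

Besides the shell and the picture viewer there is one more tool, called as name(argument=value, ...), one argument or row to a line, values as JSON. step_arm: Moves the arm, as the interface text tells. Shifts and turns lie within -1 to 1; 1 stands for 2.5 cm of shift or 0.08 rad of turn. Its arguments: {"type":"object","properties":{"fingers":{"type":"array"},"dp":{"type":"array"},"rot":{"type":"array"}},"required":["fingers","dp","rot"]}

```bash
mkdir -p pics
python3 - <<'E'
from plant import r
import cv2, numpy as np
s=r.state(); print({k:np.round(v,3).tolist() for k,v in s.items()})
for n in ("top","side"):
    im=r.read_camera(n); cv2.imwrite(f"pics/{n}0.png",im[:,:,::-1])
    c=r.calibration(n); print(n,{k:np.round(v,4).tolist() for k,v in c.items()})
E
```

```text
{'t': 0.0, 'joint_positions': [-1.231, 0.418, -0.01, 1.614, 0.005, 1.111, -0.053], 'qd': [0.0, -0.0, 0.002, 0.002, 0.001, -0.001, 0.001], 'effort': [0.001, -86.442, 0.68, -43.49, 0.019, 0.007, -0.0], 'ee_pos': [0.232, 0.58, 0.231], 'tool_rot': [-0.595, -3.085, 0.002], 'contact_force': [-0.308, 0.946, -0.0], 'ft_torque': [-0.001, 0.025, 0.018], 'finger_force': 0.0, 'gripper_width': 0.085}
top {'fx': 396.3932, 'fy': 396.3932, 'cx': 313.6353, 'cy': 199.5065, 'R': [[-0.0083, -0.9999, 0.0072], [-0.9955, 0.0075, -0.0943], [0.0942, -0.008, -0.9955]], 't': [0.1014, 0.5451, 1.0993]}
side {'fx': 473.9788, 'fy': 473.9788, 'cx': 318.2593, 'cy': 199.1874, 'R': [[0.8672, -0.4976, -0.0192], [-0.2749, -0.4463, -0.8516], [0.4151, 0.7438, -0.5239]], 't': [-0.4034, 0.2774, 0.9801]}
```

View pics/top0.png

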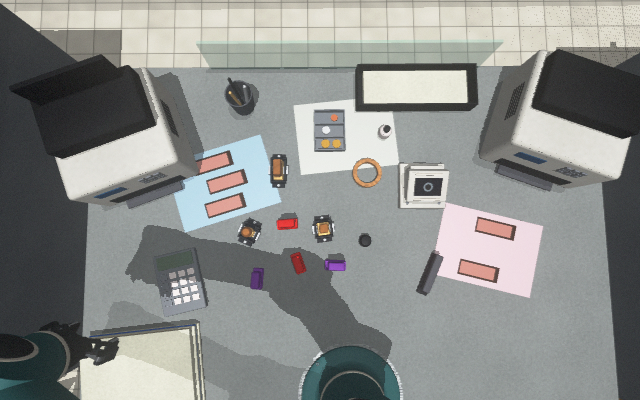

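View pics/side0.png

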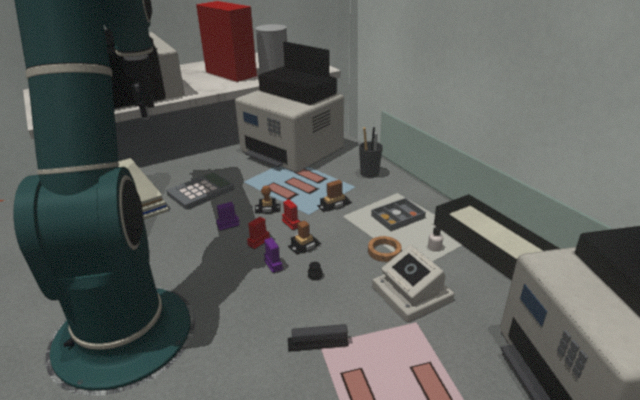

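The top view shows the oblong stamp in its dock at about (279,170), and the square and round stamps at (323,228) and (249,231). The reader's window is at (429,187), with the tape roll at (367,172) between them. In the side view the oblong stamp is at (333,193) and the window at (410,268). I'll zoom in on both.

Run:
```python
import cv2, numpy as np
t=cv2.imread("pics/top0.png"); s=cv2.imread("pics/side0.png")
def c(im,x,y,w,h,k): return cv2.resize(im[y:y+h,x:x+w],None,fx=k,fy=k,interpolation=cv2.INTER_CUBIC)
a=np.hstack([c(t,255,145,50,50,8/1.6),c(t,395,155,60,50,5),]) 
b=np.hstack([c(s,308,168,50,50,5),c(s,370,240,90,75,5)[:250*2,:]]) if 0 else np.hstack([c(s,308,170,50,50,5),c(s,380,243,60,50,5)])
cv2.imwrite("pics/crop.png",np.vstack([a,b]))
```

```text
(no output)
```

View pics/crop.png

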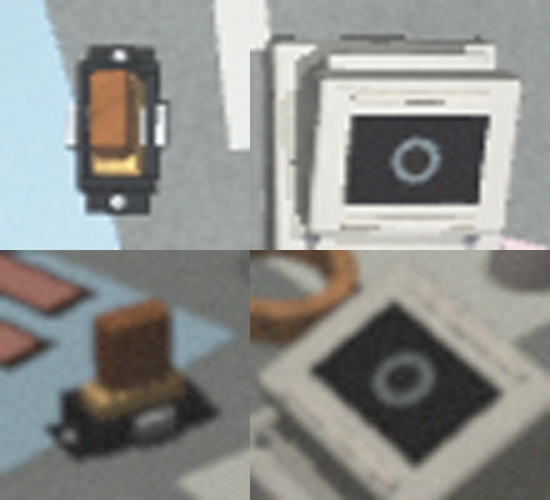

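The crops show the two dock screws at about (278.6,156) and (278.6,185) in the top view, a brown handle top, and a clear dark window quad in both views. I'll triangulate the window corners and cast rays for the dock and handle.

```bash
cat > h.py <<'E'
import cv2, numpy as np
from plant import r
from scipy.spatial.transform import Rotation as Ro
def ray(n,uv,c=None):
    c=c or r.calibration(n); R=np.array(c["R"]);t=np.array(c["t"])
    d=R.T@np.array([(uv[0]-c["cx"])/c["fx"],(uv[1]-c["cy"])/c["fy"],1]); return -R.T@t,d/np.linalg.norm(d)
def onz(n,uv,z,c=None):
    o,d=ray(n,uv,c); return o+d*(z-o[2])/d[2]
def tri(a,b):
    (o,d),(p,e)=a,b; k=np.linalg.lstsq(np.c_[d,-e],p-o,rcond=None)[0]
    A=o+d*k[0];B=p+e*k[1]; return (A+B)/2,np.linalg.norm(A-B)
E
python3 - <<'E'
from h import *
np.set_printoptions(precision=4,suppress=True)
T=cv2.imread("pics/top0.png"); S=cv2.imread("pics/side0.png")
def win(im,x,y,w,h,pt,th):
    k=8; g=cv2.resize(cv2.cvtColor(im[y:y+h,x:x+w],cv2.COLOR_BGR2GRAY),None,fx=k,fy=k,interpolation=cv2.INTER_CUBIC)
    m=(g<th).astype(np.uint8)
    cs,_=cv2.findContours(m,cv2.RETR_EXTERNAL,cv2.CHAIN_APPROX_NONE)
    cs=[c for c in cs if cv2.pointPolygonTest(c,((pt[0]-x)*k,(pt[1]-y)*k),False)>0]
    c=max(cs,key=cv2.contourArea); q=cv2.approxPolyN(c,4,ensure_convex=True).reshape(-1,2) if hasattr(cv2,'approxPolyN') else None
    # subpixel: fit lines to each side's middle contour points
    P=c.reshape(-1,2).astype(float);L=[]
    for i in range(4):
        a,b=q[i].astype(float),q[(i+1)%4].astype(float);u=(b-a)/np.linalg.norm(b-a);n=np.array([-u[1],u[0]])
        s=(P-a)@u/np.linalg.norm(b-a);d=abs((P-a)@n);m=(s>.12)&(s<.88)&(d<8)
        vx,vy,x0,y0=cv2.fitLine(P[m].astype(np.float32),cv2.DIST_HUBER,0,.01,.01).ravel();L.append(np.cross([x0,y0,1],[x0+vx,y0+vy,1]))
    C=[np.cross(L[i-1],L[i]) for i in range(4)]
    return (np.array([p[:2]/p[2] for p in C])+.5)/k-.5+[x,y]
a=win(T,395,155,60,50,(427,180),110); b=win(S,380,243,60,52,(408,260),115)
print(a.tolist(),b.tolist())
X=lambda q:q[np.argsort(np.arctan2(*(q-q.mean(0)).T[::-1]))]
a,b=X(a),X(b)
best=None
for k in range(4):
    r_=[tri(ray("top",p),ray("side",q)) for p,q in zip(a,np.roll(b,k,0))]
    e=sum(x[1] for x in r_)
    if best is None or e<best[0]: best=(e,np.array([x[0] for x in r_]),[x[1] for x in r_])
W=best[1];print(W,best[2]);print("ctr",W.mean(0),"edges",[np.linalg.norm(W[i]-W[i-1]) for i in range(4)])
u,s,v=np.linalg.svd(W-W.mean(0));n=v[2]*np.sign(v[2][2]);print("n",n,"tilt",np.degrees(np.arccos(n[2])),"long",v[0],"yaw n",np.degrees(np.arctan2(n[1],n[0])), 'res',s)
# dock screws
for z in (.003,.006,.022): print(z,onz("top",(278.2,156),z),onz("top",(278.2,185),z))
hsv=cv2.cvtColor(T,cv2.COLOR_BGR2HSV);sub=T[145:195,255:305].astype(int)
m=((sub[:,:,2]-sub[:,:,0]>45)&(sub[:,:,2]<215)&(sub[:,:,1]<130)).astype(np.uint8)
cs,_=cv2.findContours(m,0,1);c=max(cs,key=cv2.contourArea);c=c+[255,145];rc=cv2.minAreaRect(c);print(rc,cv2.boxPoints(rc).tolist())
print("handle top",[onz("top",p,.076).tolist() for p in cv2.boxPoints(rc)],onz("top",rc[0],.076))
E
```

```text
[[439.82703849863907, 195.1875], [413.51643487914595, 195.1875], [415.23669761738904, 177.8125], [441.9564102030465, 177.8125]] [[430.49101383835574, 271.3036186923198], [412.6815110230286, 285.96558861621963], [391.25677818625786, 266.6387730859141], [408.21135840391906, 252.4235290667018]]
[[ 0.5962 -0.1768  0.0875]
 [ 0.5962 -0.2497  0.0861]
 [ 0.5512 -0.249   0.0656]
 [ 0.5514 -0.1763  0.0659]] [np.float64(0.0012365814381336611), np.float64(0.0005096046428495116), np.float64(0.00033265940837903763), np.float64(0.0011404985955363609)]
ctr [ 0.5738 -0.213   0.0763] edges [np.float64(0.04976861295527382), np.float64(0.07296903850641945), np.float64(0.04945726394289563), np.float64(0.07264450350753406)]
n [-0.4251 -0.0104  0.9051] tilt 25.162531634270216 long [-0.004   0.9999  0.0096] yaw n -178.6014834441229 res [0.0728 0.0496 0.0005]
0.003 [0.6765 0.1994 0.003 ] [0.5911 0.1994 0.003 ]
0.006 [0.6759 0.1991 0.006 ] [0.5907 0.1991 0.006 ]
0.022 [0.6726 0.1978 0.022 ] [0.5886 0.1978 0.022 ]
((277.0, 166.5), (15.0, 8.0), 90.0) [[273.0, 159.0], [281.0, 159.0], [281.0, 174.0], [273.0, 174.0]]
handle top [[0.6531570969996394, 0.20762609891181916, 0.07600000000000007], [0.6530079116603362, 0.18577131028901617, 0.07600000000000007], [0.6115624934870569, 0.1857922482492719, 0.07600000000000007], [0.6117172517257863, 0.20756827642605247, 0.07600000000000007]] [0.6323 0.1967 0.076 ]
```

step_arm(
  fingers=[1,1,1,1,1,1,1,1,1,1,1,1,1,1,1,1,1,1,1,1],
  dp=[
    [0,0,0],
    [0,0,0],
    [0,0,0],
    [0,0,0],
    [0,0,0],
    [-0.45,-1,0],
    [-0.45,-1,0],
    [-0.45,-1,0],
    [-0.45,-1,0],
    [-0.45,-1,0],
    [-0.45,-1,0],
    [-0.45,-1,0],
    [-0.45,-1,0],
    [-0.45,-1,0],
    [-0.45,-1,0],
    [-0.45,-1,0],
    [-0.45,-1,0],
    [-0.45,-1,0],
    [-0.45,-1,0],
    [-0.45,-1,0],
  ],
  rot=[
    [0,0,-0.95],
    [0,0,-0.95],
    [0,0,-0.95],
    [0,0,-0.95],
    [0,0,-0.95],
    [0,0,0],
    [0,0,0],
    [0,0,0],
    [0,0,0],
    [0,0,0],
    [0,0,0],
    [0,0,0],
    [0,0,0],
    [0,0,0],
    [0,0,0],
    [0,0,0],
    [0,0,0],
    [0,0,0],
    [0,0,0],
    [0,0,0],
  ],
)

```text
t: 2.6
ee_pos: [0.4009, 0.2041, 0.2312]
tool_rot: [-0.001, -3.141, 0.0]
contact_force: [0.5, 0.0, -0.7]
gripper_width: 0.0857
finger_force: 0.0
```

step_arm(
  fingers=[1,1,1,1,1,1,1,1,1,1,1],
  dp=[
    [-0.93,-0.02,0.16],
    [-0.93,-0.02,0.16],
    [-0.93,-0.02,0.16],
    [-0.93,-0.02,0.16],
    [-0.93,-0.02,0.16],
    [-0.93,-0.02,0.16],
    [-0.93,-0.02,0.16],
    [-0.93,-0.02,0.16],
    [-0.93,-0.02,0.16],
    [-0.93,-0.02,0.16],
    [0,0,0],
  ],
  rot=[
    [0,0,0],
    [0,0,0],
    [0,0,0],
    [0,0,0],
    [0,0,0],
    [0,0,0],
    [0,0,0],
    [0,0,0],
    [0,0,0],
    [0,0,0],
    [0,0,0],
  ],
)

```text
t: 3.98
ee_pos: [0.6338, 0.1993, 0.1902]
tool_rot: [-0.003, -3.141, 0.002]
contact_force: [0.2, 0.3, -0.9]
gripper_width: 0.0855
finger_force: 0.0
```

Run:
```python
from h import *
s=r.state();print(np.round(s["ee_pos"],4),np.round(s["tool_rot"],3))
c=r.calibration("wrist");im=r.read_camera("wrist");cv2.imwrite("pics/w1.png",im[:,:,::-1])
print({k:np.round(v,4).tolist() for k,v in c.items()})
import json;json.dump({k:np.array(v).tolist() for k,v in c.items()},open("w1.json","w"))
```

```text
[0.6338 0.1993 0.1902] [-3.000e-03 -3.141e+00  2.000e-03]
{'fx': 287.7977, 'fy': 287.7977, 'cx': 315.0466, 'cy': 198.6002, 'R': [[0.0019, 1.0, -0.0016], [0.9564, -0.0014, 0.2922], [0.2922, -0.0021, -0.9564]], 't': [-0.1998, -0.6314, 0.156]}
```

View pics/w1.png

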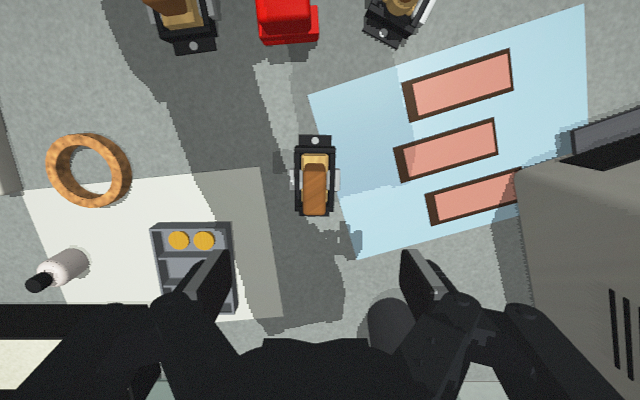

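The wrist view shows the stamp upright in its dock, with the handle top around (314,188), the near screw at (315,141), and the fingers on either side of that column. I'll measure the handle and dock from this view.

Run:
```python
from h import *
import json
c=json.load(open("w1.json"));im=cv2.imread("pics/w1.png");np.set_printoptions(precision=4,suppress=True)
x,y,w,h=285,128,60,95;k=6
sub=im[y:y+h,x:x+w]
b=sub.astype(int);m=((b[:,:,2]-b[:,:,0]>45)&(b[:,:,2]<205)).astype(np.uint8)
cs,_=cv2.findContours(m,0,1);q=max(cs,key=cv2.contourArea)+[x,y];rc=cv2.minAreaRect(q);print(rc,cv2.boundingRect(q))
for p in cv2.boxPoints(rc): print(p,onz("w",p,.076,c))
print("screw",onz("w",(315,141),.004,c))
d=(b.max(2)<60).astype(np.uint8);cs,_=cv2.findContours(d,0,1);q=np.vstack([a for a in cs if cv2.contourArea(a)>15])+[x,y]
rc=cv2.minAreaRect(q);print("dock",rc)
for p in cv2.boxPoints(rc): print(p,onz("w",p,.022,c))
cv2.imwrite("pics/w1c.png",cv2.resize(sub,None,fx=k,fy=k,interpolation=cv2.INTER_CUBIC))
```

```text
((314.5, 183.5), (61.0, 27.0), 90.0) (301, 153, 28, 62)
[301. 153.] [0.5947 0.1863 0.076 ]
[328. 153.] [0.5947 0.2103 0.076 ]
[328. 214.] [0.6526 0.211  0.076 ]
[301. 214.] [0.6525 0.1853 0.076 ]
screw [0.5913 0.1986 0.004 ]
dock ((314.0, 175.0), (80.0, 40.0), 90.0)
[294. 135.] [0.5832 0.1764 0.022 ]
[334. 135.] [0.5833 0.2188 0.022 ]
[334. 215.] [0.6735 0.2204 0.022 ]
[294. 215.] [0.6735 0.1743 0.022 ]
```

View pics/w1c.png

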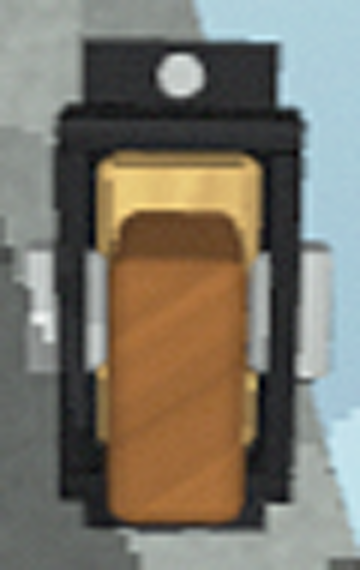

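step_arm(
  fingers=[1,1,1,1,1,1,1,1,1,1,0,0,0,0,0,0,0,0],
  dp=[
    [0.04,-0.05,0.75],
    [0,0,0.75],
    [0,0,0.75],
    [0,0,0.75],
    [0,0,0.75],
    [0,0,0.75],
    [0,0,0.75],
    [0,0,0.7],
    [0,0,0.25],
    [0,0,0],
    [0,0,0],
    [0,0,0],
    [0,0,0],
    [0,0,0],
    [0,0,0],
    [0,0,0],
    [0,0,0],
    [0,0,0],
  ],
  rot=[
    [0,0,0],
    [0,0,0],
    [0,0,0],
    [0,0,0],
    [0,0,0],
    [0,0,0],
    [0,0,0],
    [0,0,0],
    [0,0,0],
    [0,0,0],
    [0,0,0],
    [0,0,0],
    [0,0,0],
    [0,0,0],
    [0,0,0],
    [0,0,0],
    [0,0,0],
    [0,0,0],
  ],
)

```text
t: 6.28
ee_pos: [0.6323, 0.1987, 0.0366]
tool_rot: [0.001, 3.141, 0.0]
contact_force: [-1.9, -1.4, 6.2]
gripper_width: 0.0215
finger_force: 58.6
```

step_arm(
  fingers=[0,0,0,0,0,0,0,0,0,0,0,0,0,0],
  dp=[
    [0,0,-0.1],
    [0,0,-0.1],
    [0,0,-0.1],
    [0,0,-0.1],
    [0,0,-0.1],
    [0,0,-0.2],
    [0,0,-0.2],
    [0,0,-0.2],
    [0,0,-0.2],
    [0,0,-0.4],
    [0,0,-0.8],
    [0,0,-0.8],
    [0,0,-0.8],
    [0,0,-0.8],
  ],
  rot=[
    [0,0,0],
    [0,0,0],
    [0,0,0],
    [0,0,0],
    [0,0,0],
    [0,0,0],
    [0,0,0],
    [0,0,0],
    [0,0,0],
    [0,0,0],
    [0,0,0],
    [0,0,0],
    [0,0,0],
    [0,0,0],
  ],
)

```text
t: 8.02
ee_pos: [0.6323, 0.1987, 0.1606]
tool_rot: [0.001, 3.141, 0.0]
contact_force: [-0.2, -0.2, -0.8]
gripper_width: 0.0214
finger_force: 61.0
```

step_arm(
  fingers=[0,0,0,0,0,0,0,0,0,0,0,0,0,0,0,0,0,0,0,0],
  dp=[
    [0,0,-1],
    [0,0,-1],
    [0,0,-1],
    [0.2,-0.7,-0.8],
    [0.27,-1,0],
    [0.27,-1,0],
    [0.27,-1,0],
    [0.27,-1,0],
    [0.27,-1,0],
    [0.27,-1,0],
    [0.27,-1,0],
    [0.27,-1,0],
    [0.27,-1,0],
    [0.27,-1,0],
    [0.27,-1,0],
    [0.27,-1,0],
    [0.27,-1,0],
    [0.27,-1,0],
    [0.27,-1,0],
    [0.27,-1,0],
  ],
  rot=[
    [0,0,0],
    [0,0,0],
    [0,0,0],
    [0,0,0],
    [0,0,0],
    [0,0,0],
    [0,0,0],
    [0,0,0],
    [0,0,0],
    [0,0,0],
    [0,0,0],
    [0,0,0],
    [0,0,0],
    [0,0,0],
    [0,0,0],
    [0,0,0],
    [0,0,0],
    [0,0,0],
    [0,0,0],
    [0,0,0],
  ],
)

```text
t: 10.52
ee_pos: [0.5174, -0.2204, 0.2533]
tool_rot: [-0.002, -3.141, -0.0]
contact_force: [-0.4, -0.7, -1.2]
gripper_width: 0.0212
finger_force: 61.1
```

step_arm(
  fingers=[0,0,0,0,0,0,0,0,0,0,0,0,0,0,0,0,0,0,0,0],
  dp=[
    [0,0,0],
    [0,0,0],
    [0,0,0],
    [0,0,0],
    [0,0,0],
    [0,0,0],
    [0,0,0],
    [0,0,0],
    [0,0,0],
    [0,0,0],
    [0,0,0],
    [0,0,0],
    [0,0,0],
    [0,0,0],
    [0,0,0],
    [0,0,0],
    [0,0,0],
    [0,0,0],
    [0,0,0],
    [0,0,0],
  ],
  rot=[
    [0,0,0.98],
    [0,0,0.98],
    [0,0,0.98],
    [0,0,0.98],
    [0,0,0.98],
    [0,0,0.98],
    [0,0,0.98],
    [0,0,0.98],
    [0,0,0.98],
    [0,0,0.98],
    [0,0,0.98],
    [0,0,0.98],
    [0,0,0.98],
    [0,0,0.98],
    [0,0,0.98],
    [0,0,0.98],
    [0,0,0.98],
    [0,0,0.98],
    [0,0,0.98],
    [0,0,0.98],
  ],
)

```text
t: 13.02
ee_pos: [0.5177, -0.2196, 0.2533]
tool_rot: [-2.222, -2.219, 0.0]
contact_force: [0.7, -0.9, -1.4]
gripper_width: 0.0216
finger_force: 61.0
```

step_arm(
  fingers=[0,0,0,0,0,0,0],
  dp=[
    [0,0,0],
    [0,0,0],
    [0,0,0],
    [0,0,0],
    [0,0,0],
    [0,0,0],
    [0,0,0],
  ],
  rot=[
    [-0.91,0,0],
    [-0.91,0,0],
    [-0.91,0,0],
    [-0.91,0,0],
    [-0.91,0,0],
    [-0.91,0,0],
    [0,0,0],
  ],
)

```text
t: 13.9
ee_pos: [0.5171, -0.2195, 0.2532]
tool_rot: [1.981, 1.98, 0.439]
contact_force: [-0.6, 0.2, -0.4]
gripper_width: 0.0214
finger_force: 61.0
```

Run:
```python
from h import *
np.set_printoptions(precision=4,suppress=True)
s=r.state();R=Ro.from_rotvec(s["tool_rot"]).as_matrix();print(s["ee_pos"],R)
out=[]
S=r.read_camera("side")[:,:,::-1];c=r.calibration("wrist");W=r.read_camera("wrist")[:,:,::-1]
cv2.imwrite("pics/s2.png",S);cv2.imwrite("pics/w2.png",W)
import json;json.dump({k:np.array(v).tolist() for k,v in c.items()},open("w2.json","w"))
p=np.array(s["ee_pos"])+.029*-R[:,2];C=np.array(r.calibration("side")["R"])@p+r.calibration("side")["t"]
p=np.array(s["ee_pos"])+.029*R[:,2];K=r.calibration("side");C=np.array(K["R"])@p+K["t"];u=[int(C[0]/C[2]*K["fx"]+K["cx"]),int(C[1]/C[2]*K["fy"]+K["cy"])];print("face centre expected",u)
x,y=u[0]-50,u[1]-60
a=cv2.resize(S[y:y+100,x:x+100],None,fx=4,fy=4,interpolation=cv2.INTER_CUBIC);print(x,y)
b=cv2.resize(W[150:400,190:440],(400,400),interpolation=cv2.INTER_CUBIC)
cv2.imwrite("pics/v2.png",np.hstack([a,b]))
```

```text
[ 0.5171 -0.2195  0.2532] [[-0.0001  0.9065  0.4222]
 [ 1.     -0.0002  0.0007]
 [ 0.0008  0.4222 -0.9065]]
face centre expected [401, 218]
351 158
```

View pics/v2.png

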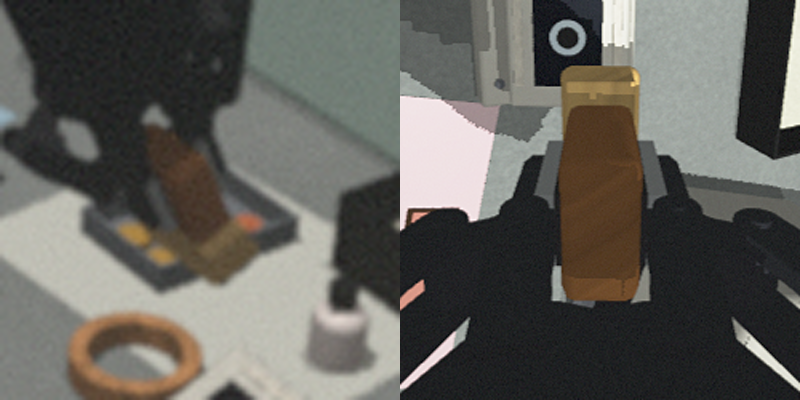

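The crop shows the stamp held between the pads. In the side view the print face looks towards the window. In the wrist view the handle's end face spans rows 105–275 and the foot's end face rows 66–105. The wrist row positions of its known edges will give any in-hand slip.

Run:
```python
from h import *
import json
np.set_printoptions(precision=4,suppress=True)
c=json.load(open("w2.json"));W=cv2.imread("pics/w2.png");s=r.state();R=Ro.from_rotvec(s["tool_rot"]).as_matrix();p0=np.array(s["ee_pos"])
def proj(p):  # tool coords
    X=np.array(c["R"])@(p0+R@np.array(p))+c["t"];return X[0]/X[2]*c["fx"]+c["cx"],X[1]/X[2]*c["fy"]+c["cy"]
for n,x,y,z in (("foot bottom",29,0,0),("foot top",29,0,24),("handle base",22,0,24),("handle top near",22,0,70),("handle top far",-22,0,70)):
  for sx in (1,): print(n,np.array(proj((sx*x/1e3,0,(29-z)/1e3))))
for x,y,z in ((22,11,70),(22,-11,70),(22,11,45),(22,-11,45),(29,14,12),(29,-14,12)): print(x,y,z,np.array(proj((x/1e3,y/1e3,(29-z)/1e3))))
pr=W[180:345,306:324].astype(float).mean(1)
for i in range(0,165): 
    if i<55 or i>125: print(180+i,pr[i].astype(int),end="; ")
```

```text
foot bottom [316.4368 186.9145]
foot top [316.6076 198.2957]
handle base [316.5967 210.5509]
handle top near [317.1075 249.6198]
handle top far [316.9708 340.3196]
22 11 70 [345.0783 249.6111]
22 -11 70 [289.1418 249.6286]
22 11 45 [339.8847 225.269 ]
22 -11 45 [293.6974 225.2872]
29 14 12 [340.7086 192.2011]
29 -14 12 [292.328  192.2255]
180 [73 73 72]; 181 [74 76 74]; 182 [74 75 73]; 183 [76 78 75]; 184 [75 76 76]; 185 [74 77 75]; 186 [74 77 76]; 187 [74 76 74]; 188 [74 75 74]; 189 [75 76 75]; 190 [76 74 72]; 191 [ 73 105 122]; 192 [ 63  99 118]; 193 [ 62  97 116]; 194 [ 62  96 114]; 195 [ 61  95 113]; 196 [ 61  94 113]; 197 [ 60  94 112]; 198 [ 61  95 113]; 199 [ 60  94 112]; 200 [ 60  92 110]; 201 [ 75 118 143]; 202 [ 80 127 153]; 203 [ 81 129 156]; 204 [ 81 128 155]; 205 [ 81 129 155]; 206 [ 81 129 155]; 207 [ 82 130 157]; 208 [ 75 120 144]; 209 [ 69 107 129]; 210 [ 67 106 127]; 211 [ 67 106 127]; 212 [ 64  99 119]; 213 [ 64  99 119]; 214 [ 65 101 120]; 215 [ 58  91 112]; 216 [34 56 79]; 217 [32 53 77]; 218 [33 55 79]; 219 [34 55 79]; 220 [32 54 78]; 221 [33 54 79]; 222 [34 55 7
[... 158 characters left out ...]
 79]; 233 [33 55 79]; 234 [32 54 79]; 306 [35 56 81]; 307 [33 56 82]; 308 [33 57 82]; 309 [34 57 83]; 310 [34 57 84]; 311 [34 57 83]; 312 [35 58 83]; 313 [35 58 84]; 314 [34 58 84]; 315 [34 57 84]; 316 [33 58 84]; 317 [35 58 84]; 318 [34 58 84]; 319 [33 57 83]; 320 [35 58 84]; 321 [34 58 84]; 322 [35 58 84]; 323 [34 57 82]; 324 [ 42  72 106]; 325 [ 41  72 106]; 326 [ 42  73 107]; 327 [ 42  73 107]; 328 [ 42  74 108]; 329 [ 42  74 110]; 330 [ 43  75 110]; 331 [ 43  75 111]; 332 [ 44  75 111]; 333 [ 43  76 112]; 334 [ 44  76 112]; 335 [ 42  74 110]; 336 [ 40  71 107]; 337 [44 69 97]; 338 [51 51 54]; 339 [52 48 47]; 340 [49 47 47]; 341 [46 43 43]; 342 [34 33 32]; 343 [32 32 30]; 344 [31 30 28];
```

```bash
python3 -c "
import cv2
W=cv2.imread('pics/w2.png');cv2.imwrite('pics/w2c.png',cv2.resize(W[180:345,280:350],None,fx=3.5,fy=3.5,interpolation=cv2.INTER_CUBIC))"
```

```text
(no output)
```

View pics/w2c.png

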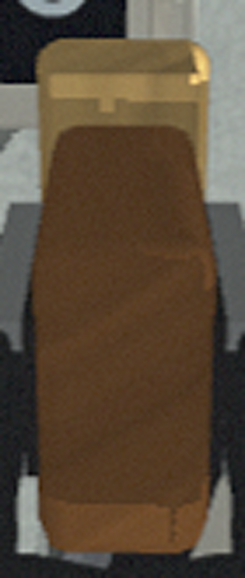

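Run:
```python
from h import *
import json
from scipy.optimize import least_squares
np.set_printoptions(precision=4,suppress=True)
c=json.load(open("w2.json"));W=cv2.imread("pics/w2.png");s=r.state();R=Ro.from_rotvec(s["tool_rot"]).as_matrix();p0=np.array(s["ee_pos"])
# width of brown handle by row
for y in range(236,264,2):
    g=W[y].astype(int);m=np.where((g[:,2]-g[:,0]>18)&(np.arange(640)>280)&(np.arange(640)<350))[0];print(y,m.min(),m.max(),end="; ")
print()
M=[(29,0,190.5),(29,24,200.7),(22,24,215.4),(22,70,253),(-22,70,337.5)]
def row(q,x,z):
    a=q[2];X=np.array([q[0]+x*np.cos(a)+(z-48)*np.sin(a),0,10-0-(q[1]+(z-48)*np.cos(a)-x*np.sin(a))-29])/1e3  # tool z=-stamp z, grasp at tcp z=-19
    X[2]=(-19-(q[1]+(z-48)*np.cos(a)-x*np.sin(a)))/1e3
    C=np.array(c["R"])@(p0+R@X)+c["t"];return C[1]/C[2]*c["fy"]+c["cy"]
for drop in (None,0,1,2,3,4):
    m=[v for i,v in enumerate(M) if i!=drop]
    f=least_squares(lambda q:[row(q,x,z)-v for x,z,v in m],[0,0,0],x_scale=[1,1,.02])
    print(drop,"dx,dz mm",f.x[:2],"pitch deg",np.degrees(f.x[2]),f.fun)
```

```text
236 292 338; 238 292 338; 240 292 338; 242 292 338; 244 291 339; 246 291 339; 248 291 340; 250 290 340; 252 290 340; 254 289 341; 256 289 341; 258 289 341; 260 289 341; 262 289 341; 
None dx,dz mm [-4.4135 -6.3153] pitch deg -0.5967156148838204 [-0.0801  1.535  -1.5246 -0.0987  0.1428]
0 dx,dz mm [-4.3843 -6.2869] pitch deg -0.6439657276711696 [ 1.4811 -1.5768 -0.0695  0.1394]
1 dx,dz mm [-5.0268 -7.052 ] pitch deg -0.46861333596017546 [ 0.6625 -0.9057  0.2204  0.014 ]
2 dx,dz mm [-3.9922 -5.9072] pitch deg -0.7936407939538297 [-0.7482  0.96   -0.2937  0.0753]
3 dx,dz mm [-3.9309 -5.7861] pitch deg 0.14297720872448882 [ 0.1869  1.3237 -1.6638  0.1276]
4 dx,dz mm [ 6.4881 20.3859] pitch deg 4.728660804938891 [ 0.5289 -0.1149 -0.5803  0.1619]
```

Run:
```python
from h import *
np.set_printoptions(precision=1,suppress=True)
S=cv2.imread("pics/s2.png");K=r.calibration("side");s=r.state();R=Ro.from_rotvec(s["tool_rot"]).as_matrix();p0=np.array(s["ee_pos"])
def pr(dx,dz,P): 
    o=[]
    for x,y,z in P:
        X=np.array([dx+x,y,-19-dz-(z-48)])/1e3;C=np.array(K["R"])@(p0+R@X)+K["t"];o.append([C[0]/C[2]*K["fx"]+K["cx"],C[1]/C[2]*K["fy"]+K["cy"]])
    return np.array(o)
P=[(a*29,b*15,z) for z in (0,24) for a in (1,-1) for b in (1,-1)]+[(a*22,b*11,70) for a in (1,-1) for b in (1,-1)]
for d in ((0,0),(-2,-2),(-4,-6)):
    q=pr(*d,P);print(d,"foot L/R/bottom/top",q[:8,0].min(),q[:8,0].max(),q[:8,1].max(),q[:8,1].min());print(q.tolist() if d==(-2,-2) else "")
x,y=351,158;k=8;sub=cv2.resize(S[y:y+100,x:x+100],None,fx=4,fy=4,interpolation=cv2.INTER_CUBIC)
v=sub.copy()
for d,col in (((0,0),(0,0,255)),((-2,-2),(0,255,0)),((-4,-6),(255,255,0))):
    q=((pr(*d,P)-[x,y]+.5)*4).astype(int)
    for a,b in [(0,1),(0,2),(1,3),(2,3),(4,5),(4,6),(5,7),(6,7),(8,9),(8,10),(9,11),(10,11)]: cv2.line(v,tuple(map(int,q[a])),tuple(map(int,q[b])),col,1)
cv2.imwrite("pics/ov.png",np.hstack([cv2.resize(sub[100:300,120:300],None,fx=2.2,fy=2.2),cv2.resize(v[100:300,120:300],None,fx=2.2,fy=2.2)]))
```

```text
(0, 0) foot L/R/bottom/top 383.1449454373186 417.1873944643808 229.72035301441366 198.02952191283063

(-2, -2) foot L/R/bottom/top 384.0648561103447 418.1376489937137 230.8948557531929 199.15687232122363
[[399.00611075948075, 207.07952172787915], [387.614307436077, 216.35869868687791], [418.1376489937137, 221.0947084376572], [406.29721906390125, 230.8948557531929], [395.666664937007, 199.15687232122363], [384.0648561103447, 208.55284908939544], [414.9734152477421, 213.03315793720827], [402.90564057175766, 222.9643511556639], [389.60693827358455, 186.05335040844545], [380.74453800865933, 193.16080009833743], [404.45523793703023, 196.39177376452315], [395.31355084440634, 203.8129202769341]]
(-4, -6) foot L/R/bottom/top 385.28427375199 419.34570573908957 232.71666424537307 200.95363235669868
```

View pics/ov.png

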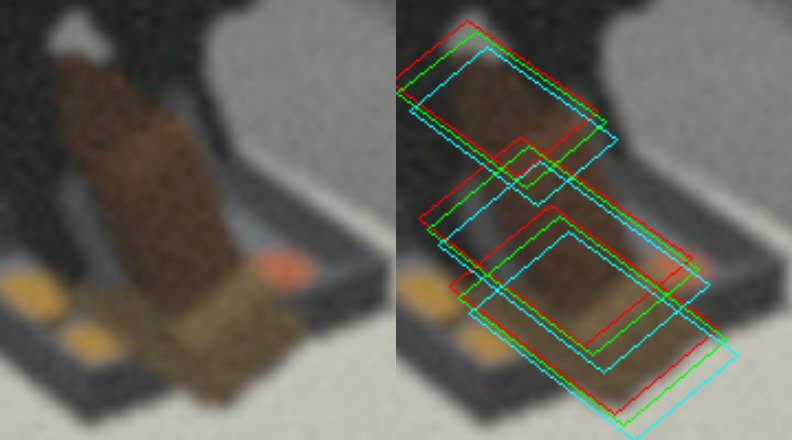

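The stamp is seated as expected: side-view corners agree with the nominal grip, with no visible slip or tilt beyond about 1°. The face is about 30.6 mm beyond the TCP. From that, the final shift in tool axes is about (+7.5, −23, +53) mm.

step_arm(
  fingers=[0,0,0,0,0,0,0,0],
  dp=[
    [0.08,-0.23,0.53],
    [0.08,-0.23,0.53],
    [0.08,-0.23,0.53],
    [0.06,-0.23,0.53],
    [0,0,0],
    [0,0,0],
    [0,0,0],
    [0,0,0],
  ],
  rot=[
    [0,0,0],
    [0,0,0],
    [0,0,0],
    [0,0,0],
    [0,0,0],
    [0,0,0],
    [0,0,0],
    [0,0,0],
  ],
)

```text
t: 15.0
ee_pos: [0.5206, -0.2113, 0.1965]
tool_rot: [1.977, 1.982, 0.44]
contact_force: [-0.3, 0.4, -1.7]
gripper_width: 0.0214
finger_force: 60.9
```

Run:
```python
from h import *
np.set_printoptions(precision=4,suppress=True)
s=r.state();R=Ro.from_rotvec(s["tool_rot"]).as_matrix();print(s["t"],s["ee_pos"],R[:,2],np.abs(s["qd"]).max())
n=np.array([-.4226,0,.9063]);f=np.array(s["ee_pos"])+.0306*R[:,2]-.001*R[:,0]-[.574,-.213,.077];print("along n",f@n,"off",f-n*(f@n))
S=r.read_camera("side")[:,:,::-1];T=r.read_camera("top")[:,:,::-1]
g=lambda im,x,y:cv2.resize(im[y:y+130,x:x+130],(400,400),interpolation=cv2.INTER_CUBIC)
cv2.imwrite("pics/fin.png",np.hstack([g(S,335,175),g(T,365,120)]))
```

```text
15.0 [ 0.5206 -0.2113  0.1965] [ 0.4236  0.0007 -0.9059] 0.00296343126009987
along n 0.10027150289592424 off [0.002  0.0007 0.0009]
```

View pics/fin.png

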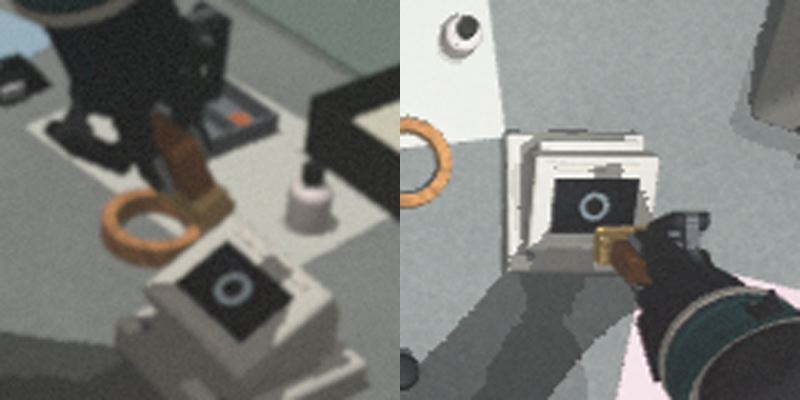

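The final picture shows the stamp held above the window (side view). Its left foot end is at column ~428 in the top view, against 429 predicted, so it is centred along the long side. One 2 mm trim is left along the short side.

step_arm(
  fingers=[0,0,0,0,0,0],
  dp=[
    [-0.03,-0.09,0],
    [0,0,0],
    [0,0,0],
    [0,0,0],
    [0,0,0],
    [0,0,0],
  ],
  rot=[
    [0,0,0],
    [0,0,0],
    [0,0,0],
    [0,0,0],
    [0,0,0],
    [0,0,0],
  ],
)

```text
t: 15.85
ee_pos: [0.5184, -0.212, 0.1951]
tool_rot: [1.978, 1.982, 0.44]
contact_force: [-0.5, -0.6, -1.4]
gripper_width: 0.0218
finger_force: 60.9
```

Run:
```python
from h import *
s=r.state();print(s["ee_pos"],s["tool_rot"],np.abs(s["qd"]).max(),s["gripper_width"]);print(r.sign_off())
```

```text
[ 0.51843438 -0.21201934  0.19513066] [1.97783069 1.98177108 0.43976619] 0.0010103044691894192 0.021785733804150685
the job is handed in; nothing more can be done
None
```

I handed the job in at about 16 s with the oblong stamp out of its dock and held still, print face square to the window. By my measurements it is 10 cm out and centred to about 2 mm; one wrist-camera fit put it 4 to 6 mm off, but the side view didn't bear that out.

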